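Slide the tall oil bottle home into its stop bracket

TASK

Push the tall narrow bottle low on its body with the fingertips, so that it slides upright along the shelf, in through the open front of the low black bracket and home against the bracket's back wall, then move clear. Do not tip or lift the bottle, and leave the balls, bails and jar where they are.

Things in the scene. Friction and masses are not known exactly. Their poses are not given: they have to be found in the camera images.
- bottle: tall narrow amber bat-oil bottle, 250 mm tall, loose, upright, 0.3 to 0.6 kg. Origin: centre of its underside, z up. Round body 66 mm across up to 75 mm height, shoulder tapering to 32 mm across at 120 mm, neck 26 to 32 mm, black cap 33 mm across. Tips if pushed above about 45 mm; pushed 10 to 35 mm above the shelf it slides, with 2 to 8 N. Being round it swerves if pushed off centre
- bracket: low black three-sided stop, fixed on the shelf (z = 0, flat), no floor, walls 25 mm high. x points from its open front to its back wall, yaw within 0.25. Origin: where the bottle's centre is when home, touching the back wall. Back wall face at x = 33 mm, side wall faces at y = +-43, from the back to x = -10, then lips flared to x = -25, y = +-60. Bottle starts at x -130 to -165, y within 50
- jar: the short amber jar, 66 mm across and 78 mm tall, black lid; origin under its centre. Loose bystander, to be left where it is
- red_ball: red cricket ball, 72 mm across, resting on the shelf; origin at its lowest point. Loose bystander, to be left where it is
- white_ball: white cricket ball, 72 mm across, resting on the shelf; origin at its lowest point. Loose bystander, to be left where it is
- bail_a: turned maple bail, 110 mm long, 15 mm thick, lying along its own x; origin under its middle. Loose bystander, to be left where it is
- bail_b: the other maple bail, the same. Loose bystander, to be left where it is
Mind the look-alikes: they are no part of the job. Of the things that look like the bottle, the middle-sized one is meant.

How it is judged:
By the outcome, as a careful person would: the job done as asked, in the order asked, and still so for the second after the job is handed in, with the robot touching nothing.
It also fails if it takes over 58 s, if anything falls off the work surface, if the arm or the gripper's body presses on something with over 40 N, if the wrist force passes 120 N, or if a joint passes its speed limit or range.

ROBOT

A 7-joint arm with a two-finger parallel gripper is mounted at the origin on the work surface. World frame = base frame: x ahead of the robot, y to its left, z up, the work surface at z = 0. Lengths are in m, angles in rad, forces in N, time in s.
With the tool pointing down it reaches from about 0.425 to 0.95 m from the base axis. Payload 4.7 kg.
Tool frame: the origin (TCP) lies on the centre line of the jaws, within the pads' length; the fingertips stand 22 mm ahead of it and the grasp point (between the pads) lies 3 mm ahead of it; z points along the fingers, y is the line along which they close (so a half turn about z gives the same grasp; the last joint's range is limited). The gripper opens to 87 mm and grips with 3 to 60 N. Pads are 19 mm wide; open, the fingers measure 117 mm over their backs; the gripper's body (75 mm by 190 mm) begins 51 mm behind the grasp point.
Start: joints at [1.305, 0.469, -0.049, 1.532, 0.024, 1.141, -0.082], TCP at [0.158, -0.656, 0.245] pointing down, gripper open.
Joint ranges: [-2.59, 2.59], [-0.33, 1.99], [-1.39, 1.29], [0.1, 2.45], [-1.04, 4.18], [0.21, 1.99], [-2.66, 2.66]. Speed limits (rad/s): [2.57, 2.57, 3.14, 3.14, 3.14, 3.14, 3.14].

INTERFACE

Orientations are given as [roll, pitch, yaw] about the fixed x, y, z axes, in that order (R = Rz(yaw) Ry(pitch) Rx(roll)).
In Python, from cell import get_obs, snapshot, sign_off gives the robot as it stands.
- The arm moves only by the tool servo_tool, never from a script. Its argument "deltas" is a list of rows, each a list of 3 entries, a list of its own where there are three numbers: the turn, a rotation vector about the tool's x, y, z in degrees, then the shift along the tool's x, y, z in mm, then the opening, from 0 (shut) to 1 (fully open). A call has exactly 8 rows; each row shifts and turns the commanded pose from where the row before left it, along the tool's axes as they then stand; what a row does not reach is not made up. A row lasts 1/10 s, in which the tool goes at most 50 mm and 8.59 degrees, less where a joint would pass 70% of its speed; a pose out of reach is approached as far as the arm can. A call is refused whole if a number of a shift passes 50 or a number of a turn 8.59, either way. A call with a gripper value outside its range is refused whole. The fingers move at their own pace and stop on an object; "grip_force" is the grip in N (left out, the last holds). Time passes only in rows, so rows that do not move let the fingers close, or fill a call up. It gives the time, the measured TCP pose, the force, the opening and the grip force at its end, in the units of the state.
- get_obs(): the state, without advancing time (a new reading comes with each control period).
- snapshot(name): name is "scene" or "side" or "wrist"; returns a dict with "pixels" (384x512x3 uint8, blue, green, red), "range_z" (384x512 float32, m along the optical axis (not along the pixel's ray), 0 where there is no reading), "intrinsics" (3x3 intrinsics, pixels), "k1" (the pictures are not rectified: a ray, as slopes to the right and down, at radius r is drawn at 1 + k1 r^2 times it, then the intrinsics apply), "camera_from_world" (4x4, takes a point from world to camera coordinates); the wrist camera has in their place "T_tool_cam" (4x4, takes a point from camera to tool coordinates, whose origin is the TCP and whose axes are the flange's). Camera axes: x right, y down, z forward; pixel columns grow to the right and rows downward; lengths in m; the calibration is good to about 2 mm. A picture is of the moment at which its call begins: read the wrist's pose just before it.
- sign_off(): hands the job in; it is judged then, once.
The state is a dict: "time": time; "qpos": joint angles; "dq": joint speeds; "effort": joint torques, N m; "eef_pos": TCP position; "ee_rot": TCP orientation; "ft_force": force on the tool from outside, world axes, zero at the start; "moment": the same for the moment, N m; "width": finger opening in m; "grasp_force": force on a finger pad.
Only numpy, scipy, OpenCV 4.12 (cv2) and the standard library are available. Lean on these libraries where they do the work, as an engineer would, in place of code of your own. Each camera call takes 0.05 s, during which the arm holds its last target. There are 200 camera calls.

## Working session

There is one attempt and no reset: what is moved stays moved. The work goes in short steps, Python scripts to look and compute and a tool call to move; the robot and the scene stay as the last step left them, time stands still between calls to the robot, and variables do not carry over. Pictures are saved under pics/ and viewed, at most 10 in all, crops included, and the job is handed in when it is done.

Besides the shell and the picture viewer there is one more tool, called after ">>>" as a command line: name --argument value ..., lists and objects as JSON in quotes. servo_tool: Moves the arm, as the interface text tells. Its arguments: {"type":"object","properties":{"deltas":{"type":"array","items":{"type":"array"}},"grip_force":{"type":"number"}},"required":["deltas"]}

```bash
mkdir -p pics; cat > h.py <<'E'
import numpy as np, cv2, pickle
from cell import get_obs, snapshot, sign_off
def world(s, u, v, z=None):
    """pixel -> world: by depth, or onto plane z"""
    K=s["intrinsics"]; k=float(s["k1"]); T=np.linalg.inv(s["camera_from_world"])
    d=np.array([(u-K[0][2])/K[0][0],(v-K[1][2])/K[1][1]]); p=d.copy()
    for _ in range(20): p=d/(1+k*(p@p))
    r=np.array([p[0],p[1],1.])
    if z is None:
        q=r*s["range_z"][int(round(v)),int(round(u))]
        return T[:3,:3]@q+T[:3,3]
    R=T[:3,:3]@r
    return T[:3,3]+R*(z-T[2,3])/R[2]
E
python3 - <<'E'
from h import *
for n in("scene","side"):
    s=snapshot(n); pickle.dump(s,open(n+".pkl","wb")); cv2.imwrite(f"pics/{n}0.png",s["pixels"])
    print(n,np.linalg.inv(s["camera_from_world"])[:3,3])
print(get_obs())
E
```

```text
scene [1.12602232 0.10955461 0.53639244]
side [0.4659107  0.61357329 0.66114602]
{'time': 0.1, 'qpos': array([ 1.30509695,  0.46934654, -0.04860357,  1.53354422,  0.02413619,
        1.14099329, -0.08230317]), 'dq': array([ 1.56772740e-03, -2.22433492e-03, -2.93275589e-05, -4.26617537e-03,
        2.92973423e-04,  1.56488282e-03, -7.46338673e-04]), 'effort': array([ 7.97538250e-04, -5.09171069e+01, -8.11582943e-02, -2.36829168e+01,
       -6.14725007e-02,  3.44715058e-02,  4.30237674e-05]), 'eef_pos': array([ 0.15824704, -0.65568949,  0.24362679]), 'ee_rot': array([-3.13989035e+00,  8.69699626e-05,  2.36847440e-01]), 'ft_force': array([-0.03241381, -0.13953934, -0.6428678 ]), 'moment': array([-0.06250987, -0.05613231,  0.0195184 ]), 'grasp_force': 0.0, 'width': 0.0872963011255991}
```

View pics/scene0.png

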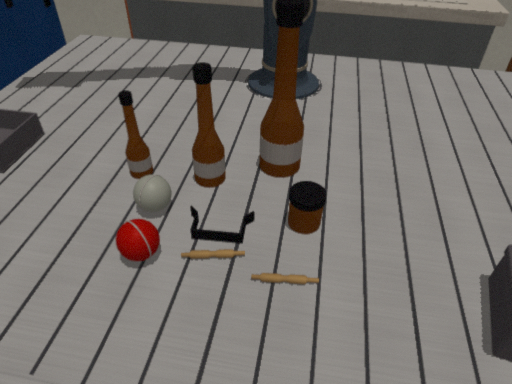

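View pics/side0.png

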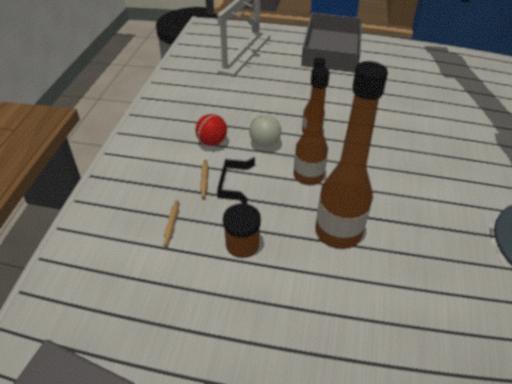

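Candidates for the bottle in the scene view are the small one at (138,160), the middle one at (208,160) and the large one at (281,150). The jar is at (306,208). I choose the middle one, which is at (311,160) in the side view. The bracket is at (218,230), opening away from the camera towards the robot.

```bash
python3 - <<'E'
from h import *
for n in("scene","side"):
    s=pickle.load(open(n+".pkl","rb")); im=s["pixels"]; hsv=cv2.cvtColor(im,cv2.COLOR_BGR2HSV)
    H,W=im.shape[:2]
    T=np.linalg.inv(s["camera_from_world"]);K=s["intrinsics"];k=s["k1"]
    vv,uu=np.mgrid[:H,:W]; d=np.stack([(uu-K[0][2])/K[0][0],(vv-K[1][2])/K[1][1]],-1); p=d.copy()
    for _ in range(20): p=d/(1+k*(p**2).sum(-1,keepdims=True))
    P=np.concatenate([p,np.ones((H,W,1))],-1)*s["range_z"][...,None]; P=P@T[:3,:3].T+T[:3,3]
    ok=(s["range_z"]>0)&(P[...,0]>.2)&(P[...,0]<1)&(abs(P[...,1])<.5)
    m=(ok&(P[...,2]>.008)).astype(np.uint8)
    c,l,st,ce=cv2.connectedComponentsWithStats(m)
    print(n,"shelf z",np.median(P[ok&(P[...,2]<.008)][:,2]))
    for i in range(1,c):
        if st[i,4]<40: continue
        q=P[l==i]; zm=q[:,2].max(); print(st[i],"x",q[:,0].min().round(3),q[:,0].max().round(3),"y",q[:,1].min().round(3),q[:,1].max().round(3),"z",zm.round(3),
          "top",q[q[:,2]>zm-.012].mean(0).round(3))
        for a,b in((.02,.07),):
            g=q[(q[:,2]>a)&(q[:,2]<b)]
            if zm>.06 and len(g)>30:   # circle fit to body
                A=np.c_[2*g[:,:2],np.ones(len(g))]; sol=np.linalg.lstsq(A,(g[:,:2]**2).sum(1),rcond=None)[0]
                print("   circle",sol[:2].round(4),"r",np.sqrt(sol[2]+sol[:2]@sol[:2]).round(4),len(g))
    dark=((hsv[...,2]<60)&ok&(P[...,2]>.012)&(P[...,2]<.035)).astype(np.uint8)
    c,l,st,ce=cv2.connectedComponentsWithStats(dark)
    for i in range(1,c):
        if st[i,4]>80:
            q=P[l==i]; t=q[q[:,2]>.022]; print("dark",st[i],cv2.minAreaRect((t[:,:2]*1000).astype(np.float32)),t[:,2].max())
            np.save(n+"_br.npy",q)
cv2.imwrite("pics/crop1.png",cv2.resize(pickle.load(open("scene.pkl","rb"))["pixels"][50:260,100:340],None,fx=2.8,fy=2.8,interpolation=cv2.INTER_CUBIC))
E
```

```text
scene shelf z -0.0004534523369177368
[ 259    0   46  176 5137] x 0.405 0.463 y -0.001 0.09 z 0.346 top [0.428 0.046 0.341]
   circle [0.4145 0.0444] r 0.0453 780
[ 192   62   34  124 2652] x 0.472 0.524 y -0.128 -0.062 z 0.251 top [ 0.494 -0.094  0.247]
   circle [ 0.4887 -0.0957] r 0.0326 616
[ 118   90   53  122 2541] x 0.481 0.634 y -0.268 -0.142 z 0.189 top [ 0.502 -0.244  0.185]
   circle [ 0.5647 -0.2014] r 0.0635 1593
[ 288  181   39   51 1595] x 0.553 0.619 y 0.081 0.147 z 0.08 top [0.59  0.114 0.076]
   circle [0.5852 0.114 ] r 0.0307 651
[190 206  65  36 625] x 0.596 0.668 y -0.101 0.02 z 0.027 top [ 0.648 -0.037  0.022]
[ 115  219   45   43 1496] x 0.687 0.752 y -0.19 -0.123 z 0.073 top [ 0.72  -0.156  0.066]
   circle [ 0.7231 -0.1539] r 0.0241 1403
[ 489  244   23  116 2066] x 0.656 0.808 y 0.4 0.434 z 0.088 top [0.706 0.419 0.082]
   circle [0.7637 0.5487] r 0.1433 1334
[181 249  64   9 356] x 0.684 0.714 y -0.086 0.02 z 0.016 top [ 0.7   -0.034  0.012]
[251 273  68  11 408] x 0.717 0.739 y 0.04 0.149 z 0.016 top [0.729 0.095 0.012]
dark [191 206  63  34 502] ((633.917
[... 764 characters left out ...]
8]
   circle [ 0.7139 -0.1522] r 0.0249 741
[249 115  33  32 822] x 0.562 0.633 y -0.201 -0.143 z 0.075 top [ 0.597 -0.174  0.068]
   circle [ 0.5968 -0.1726] r 0.025 735
[ 217  157   44   99 2252] x 0.553 0.666 y -0.103 0.145 z 0.082 top [0.585 0.115 0.078]
   circle [0.5795 0.0266] r 0.1071 866
[200 159   8  39 224] x 0.684 0.714 y -0.092 0.017 z 0.019 top [ 0.698 -0.033  0.013]
[164 200  15  45 278] x 0.716 0.739 y 0.037 0.147 z 0.018 top [0.726 0.095 0.013]
[  13  339  121   45 2788] x 0.66 0.819 y 0.398 0.474 z 0.091 top [0.758 0.433 0.087]
dark [217 159  37  44 323] ((632.6212158203125, -38.478965759277344), (58.833251953125, 115.80490112304688), 4.762758255004883) 0.027593056960051432
```

View pics/crop1.png

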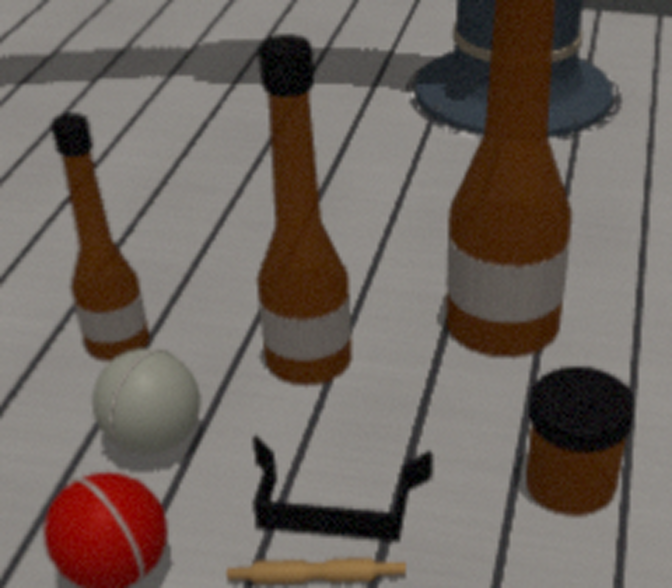

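```bash
python3 - <<'E'
from h import *
for n in("scene","side"):
    q=np.load(n+"_br.npy")
    if n=="scene":   # last saved may be the other dark thing
        s=pickle.load(open("scene.pkl","rb")); im=s["pixels"]
        q=np.array([world(s,u,v) for v in range(200,245) for u in range(188,258) if im[v,u].max()<60 and s["range_z"][v,u]>0])
        # top-plane ray cast of outline too
        for nm,u,v in(("tipL",192,208),("tipR",253,213),("bL",193,238),("bR",243,241)): print(nm,world(s,u,v,.025).round(4))
    else:
        s=pickle.load(open("side.pkl","rb")); im=s["pixels"]
        cv2.imwrite("pics/br_side.png",cv2.resize(im[140:220,200:270],None,fx=8,fy=7))
    q=q[(q[:,2]>.018)&(q[:,2]<.032)]; 
    print(n,len(q)); 
    o=[]
    for y0 in np.arange(-.11,.03,.008):
        g=q[(q[:,1]>=y0)&(q[:,1]<y0+.008)]
        if len(g): o.append((round(y0+.004,3),g[:,0].min().round(4),g[:,0].max().round(4),np.median(g[:,0]).round(4),len(g)))
    print(*o,sep="\n")
E
```

```text
tipL [ 0.6119 -0.0955  0.025 ]
tipR [0.603  0.0193 0.025 ]
bL [ 0.6846 -0.0715  0.025 ]
bR [0.6748 0.015  0.025 ]
scene 337
(np.float64(-0.098), np.float64(0.6054), np.float64(0.6116), np.float64(0.6103), 8)
(np.float64(-0.09), np.float64(0.6121), np.float64(0.6195), np.float64(0.6167), 13)
(np.float64(-0.082), np.float64(0.618), np.float64(0.6679), np.float64(0.6413), 55)
(np.float64(-0.074), np.float64(0.6617), np.float64(0.6663), np.float64(0.6649), 19)
(np.float64(-0.066), np.float64(0.6614), np.float64(0.666), np.float64(0.6641), 16)
(np.float64(-0.058), np.float64(0.6608), np.float64(0.6651), np.float64(0.6631), 19)
(np.float64(-0.05), np.float64(0.6608), np.float64(0.6637), np.float64(0.6627), 12)
(np.float64(-0.042), np.float64(0.6608), np.float64(0.6649), np.float64(0.6628), 19)
(np.float64(-0.034), np.float64(0.6595), np.float64(0.6637), np.float64(0.6621), 17)
(np.float64(-0.026), np.float64(0.6594), np.float64(0.663), np.float64(0.6611), 15)
(np.float64(-0.018), np.float64(0.658), np.float64(0.6624), np.float64(0.6606), 16)
(np.float64(-0.01), np.float64(0.6573), np.float
[... 929 characters left out ...]
4(0.6627), np.float64(0.6609), 6)
(np.float64(-0.042), np.float64(0.66), np.float64(0.6618), np.float64(0.6604), 6)
(np.float64(-0.034), np.float64(0.6605), np.float64(0.6605), np.float64(0.6605), 1)
(np.float64(-0.026), np.float64(0.6589), np.float64(0.6594), np.float64(0.6591), 5)
(np.float64(-0.018), np.float64(0.6582), np.float64(0.6595), np.float64(0.659), 4)
(np.float64(-0.01), np.float64(0.6575), np.float64(0.6588), np.float64(0.6582), 2)
(np.float64(-0.002), np.float64(0.6157), np.float64(0.6591), np.float64(0.6579), 6)
(np.float64(0.006), np.float64(0.6082), np.float64(0.6578), np.float64(0.6352), 63)
(np.float64(0.014), np.float64(0.5985), np.float64(0.6078), np.float64(0.603), 16)
```

View pics/br_side.png

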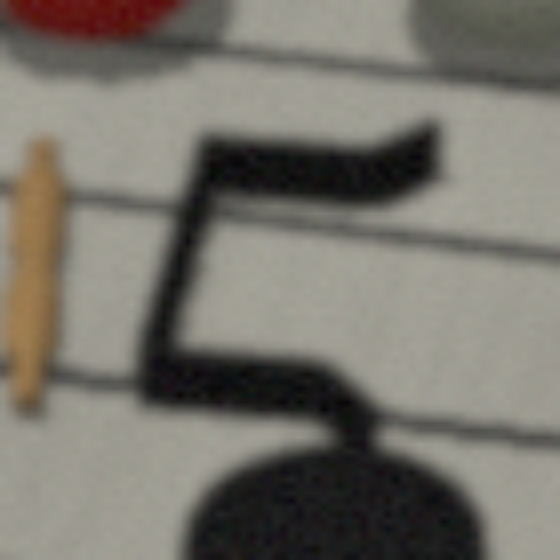

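>>> servo_tool --deltas '[[[0, 8.4, 0], [0, 0, 0], 0.345], [[0, 8.4, 0], [0, 0, 0], 0.345], [[0, 8.2, 0], [0, 0, 0], 0.345], [[0, 0, 0], [36, -35, 17], 0.345], [[0, 0, 0], [36, -35, 17], 0.345], [[0, 0, 0], [36, -35, 17], 0.345], [[0, 0, 0], [36, -35, 17], 0.345], [[0, 0, 0], [0, 0, 0], 0.345]]'

```text
time: 0.9
eef_pos: [0.2782, -0.485, 0.2438]
ee_rot: [-3.137, -0.438, 0.247]
ft_force: [0.5, -0.2, -0.4]
width: 0.0333
grasp_force: 0.0
```

```bash
cat >> h.py <<'E'
from scipy.spatial.transform import Rotation as Ro
def st():
    o=get_obs(); R=Ro.from_euler("xyz",o["ee_rot"]).as_matrix(); p=o["eef_pos"]
    X=np.array([.972,.235]);Y=np.array([.235,-.972])
    tip=p+R[:,2]*.022
    print("t",o["time"],"tcp",p.round(4),"XY",(p[:2]@X).round(4),(p[:2]@Y).round(4),"tipz",tip[2].round(4),"zaxis",R[:,2].round(3),"w",round(o["width"],4),"F",o["ft_force"].round(1),"q",o["qpos"].round(2))
    return o,R
E
python3 -c "
from h import *
st(); s=snapshot('wrist'); print(s['T_tool_cam'].round(3))"
```

```text
t 0.9 tcp [ 0.2782 -0.485   0.2438] XY 0.1565 0.5368 tipz 0.2239 zaxis [ 0.41   0.108 -0.905] w 0.0333 F [ 0.5 -0.2 -0.4] q [ 1.43  0.29 -0.29  1.87 -0.43  0.96  0.08]
[[-0.    -0.97  -0.243  0.065]
 [ 1.     0.    -0.001 -0.001]
 [ 0.001 -0.243  0.97  -0.141]
 [ 0.     0.     0.     1.   ]]
```

>>> servo_tool --deltas '[[[0, 0, 0], [36, -35, 17], 0.345], [[0, 0, 0], [36, -35, 17], 0.345], [[0, 0, 0], [36, -35, 17], 0.345], [[0, 0, 0], [36, -35, 17], 0.345], [[0, 0, 0], [36, -35, 17], 0.345], [[0, 0, 0], [0, 0, 0], 0.345], [[0, 0, 0], [0, 0, 0], 0.345], [[0, 0, 0], [0, 0, 0], 0.345]]'

```text
time: 1.75
eef_pos: [0.4165, -0.2902, 0.2428]
ee_rot: [3.141, -0.436, 0.234]
ft_force: [-0.4, -0.7, -0.1]
width: 0.0298
grasp_force: 0.0
```

```bash
python3 -c "
from h import *
st()"
```

```text
t 1.75 tcp [ 0.4165 -0.2902  0.2428] XY 0.3366 0.3799 tipz 0.2229 zaxis [ 0.411  0.097 -0.906] w 0.0298 F [-0.4 -0.7 -0.1] q [ 1.13  0.14 -0.44  2.09 -0.45  0.72 -0.33]
```

>>> servo_tool --deltas '[[[0, 0, 0], [3, -34, 1.4], 0.345], [[0, 0, 0], [3, -34, 1.4], 0.345], [[0, 0, 0], [3, -34, 1.4], 0.345], [[0, 0, 0], [3, -34, 1.4], 0.345], [[0, 0, 0], [3, -34, 1.4], 0.345], [[0, 0, 0], [0, 0, 0], 0.345], [[0, 0, 0], [0, 0, 0], 0.345], [[0, 0, 0], [0, 0, 0], 0.345]]'

```text
time: 2.55
eef_pos: [0.3937, -0.121, 0.2433]
ee_rot: [3.141, -0.437, 0.233]
ft_force: [0.5, -0.6, -0.7]
width: 0.0302
grasp_force: 0.0
```

```bash
python3 -c "
from h import *
st()"
```

```text
t 2.55 tcp [ 0.3937 -0.121   0.2433] XY 0.3543 0.2101 tipz 0.2234 zaxis [ 0.412  0.098 -0.906] w 0.0302 F [ 0.5 -0.6 -0.7] q [ 1.01 -0.1  -0.59  2.3  -0.55  0.64 -0.52]
```

>>> servo_tool --deltas '[[[0, 0, 0], [-17, -1, 36], 0.345], [[0, 0, 0], [-17, -1, 36], 0.345], [[0, 0, 0], [-17, -1, 36], 0.345], [[0, 0, 0], [-17, 0, 36], 0.345], [[0, 0, 0], [0, 0, 0], 0.345], [[0, 0, 0], [0, 0, 0], 0.345], [[0, 0, 0], [0, 0, 0], 0.345], [[0, 0, 0], [0, 0, 0], 0.345]]'

```text
time: 3.35
eef_pos: [0.3983, -0.1191, 0.1111]
ee_rot: [-3.125, -0.434, 0.236]
ft_force: [-0.2, 0.5, -0.8]
width: 0.0297
grasp_force: 0.0
```

```bash
python3 -c "
from h import *
st()
s=snapshot('side'); cv2.imwrite('pics/side1.png',s['pixels'])"
```

```text
t 3.35 tcp [ 0.3983 -0.1191  0.1111] XY 0.3591 0.2093 tipz 0.0911 zaxis [ 0.405  0.114 -0.907] w 0.0297 F [-0.2  0.5 -0.8] q [ 0.89  0.2  -0.57  2.45 -0.7   0.22 -0.32]
```

View pics/side1.png

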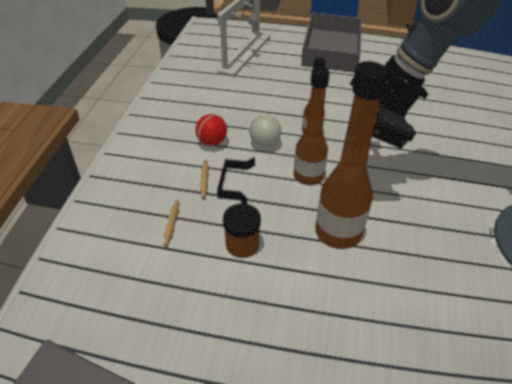

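Side view: all objects are undisturbed and the gripper is behind the bottle (around (395,125)). Joint limits block a 25° radial lean this close in, so I'll use more yaw (32°) and slightly less tilt (22°).

```bash
cat >> h.py <<'E'
def goto(yaw,tilt,tcp):
    o,R=st(); D=np.deg2rad
    Rt=Ro.from_euler("z",D(yaw))*Ro.from_euler("x",np.pi)*Ro.from_euler("y",D(tilt))
    print("turn deg",np.rad2deg((Ro.from_matrix(R).inv()*Rt).as_rotvec()).round(1),"then shift mm",(Rt.inv().apply(np.array(tcp)-o["eef_pos"])*1000).round(1))
E
python3 -c "
from h import *
goto(32,22,[.425,-.1345,.15]);goto(32,22,[.441,-.1245,.15]);
Rt=Ro.from_euler('z',np.deg2rad(32))*Ro.from_euler('x',np.pi)*Ro.from_euler('y',np.deg2rad(22))
print(Rt.as_matrix().round(3)); print(Rt.inv().apply([0,0,-106]))"
```

```text
t 3.4 tcp [ 0.3982 -0.1191  0.111 ] XY 0.3591 0.2093 tipz 0.091 zaxis [ 0.405  0.114 -0.907] w 0.0299 F [-0.4 -0.1  0.2] q [ 0.89  0.2  -0.57  2.45 -0.7   0.22 -0.32]
turn deg [  6.4  -3.  -16.9] then shift mm [ 28.1  27.3 -30.7]
t 3.4 tcp [ 0.3982 -0.1191  0.111 ] XY 0.3591 0.2093 tipz 0.091 zaxis [ 0.405  0.114 -0.907] w 0.0299 F [-0.4 -0.1  0.2] q [ 0.89  0.2  -0.57  2.45 -0.7   0.22 -0.32]
turn deg [  6.4  -3.  -16.9] then shift mm [ 45.6  27.3 -23.6]
[[ 0.786  0.53   0.318]
 [ 0.491 -0.848  0.199]
 [ 0.375  0.    -0.927]]
[-3.97082989e+01 -1.17683641e-14  9.82814886e+01]
```

>>> servo_tool --deltas '[[[0, 0, 0], [9, 0, -20], 0.345], [[2.1, -1, -5.6], [0, 0, 0], 0.345], [[2.1, -1, -5.6], [0, 0, 0], 0.345], [[2.2, -1, -5.7], [0, 0, 0], 0.345], [[0, 0, 0], [10, 14, -5], 0.345], [[0, 0, 0], [10, 13, -5], 0.345], [[0, 0, 0], [0, 0, 0], 0.345], [[0, 0, 0], [0, 0, 0], 0.345]]'

```text
time: 4.2
eef_pos: [0.4242, -0.1342, 0.1488]
ee_rot: [-3.139, -0.383, 0.557]
ft_force: [-0.6, 0.9, -0.6]
width: 0.0301
grasp_force: 0.0
```

```bash
python3 -c "
from h import *
goto(32,22,[.430,-.1315,.046])"
```

```text
t 4.2 tcp [ 0.4242 -0.1342  0.1488] XY 0.3807 0.2301 tipz 0.1284 zaxis [ 0.316  0.199 -0.928] w 0.0301 F [-0.6  0.9 -0.6] q [ 0.86  0.2  -0.49  2.28 -0.46  0.51 -0.24]
turn deg [-0.1  0.1 -0.1] then shift mm [-32.6   0.8  97.7]
```

>>> servo_tool --deltas '[[[0, 0, 0], [-8, 0, 24], 0.345], [[0, 0, 0], [-8, 0, 24], 0.345], [[0, 0, 0], [-8, 1, 25], 0.345], [[0, 0, 0], [-8, 0, 25], 0.345], [[0, 0, 0], [0, 0, 0], 0.345], [[0, 0, 0], [0, 0, 0], 0.345], [[0, 0, 0], [0, 0, 0], 0.345], [[0, 0, 0], [0, 0, 0], 0.345]]'

```text
time: 5.0
eef_pos: [0.4316, -0.1322, 0.0471]
ee_rot: [3.141, -0.384, 0.557]
ft_force: [-1.4, 0.4, -0.1]
width: 0.0302
grasp_force: 0.0
```

```bash
python3 -c "
from h import *
goto(32,22,[.4497,-.1191,.044])
s=snapshot('scene'); cv2.imwrite('pics/scene2.png',cv2.resize(s['pixels'][30:270,90:350],None,fx=2.4,fy=2.4))"
```

```text
t 5.0 tcp [ 0.4316 -0.1322  0.0471] XY 0.3885 0.23 tipz 0.0267 zaxis [ 0.319  0.197 -0.927] w 0.0302 F [-1.4  0.4 -0.1] q [ 0.82  0.43 -0.5   2.34 -0.54  0.21 -0.11]
turn deg [ 0.1 -0.  -0.1] then shift mm [19.5 -1.5 11.2]
```

View pics/scene2.png

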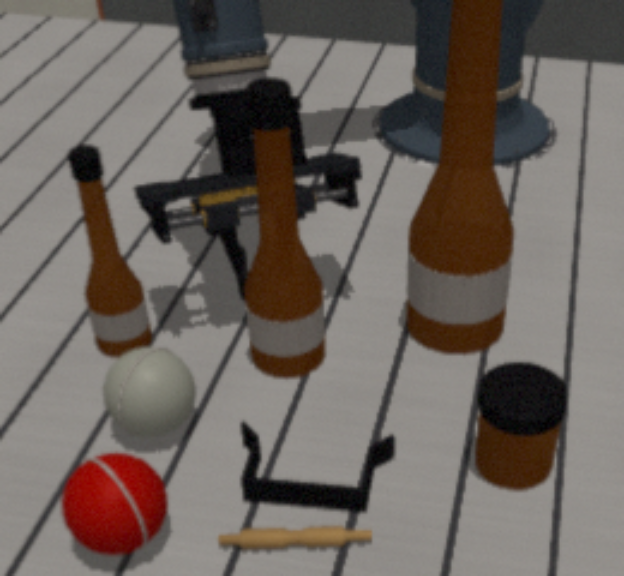

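>>> servo_tool --deltas '[[[0, 0, 0], [3, -1, 2], 0.345], [[0, 0, 0], [3, -0.5, 2], 0.345], [[0, 0, 0], [3, 0, 1.2], 0.345], [[0, 0, 0], [3, 0, 1.2], 0.345], [[0, 0, 0], [3, 0, 1.2], 0.345], [[0, 0, 0], [3, 0, 1.2], 0.345], [[0, 0, 0], [3, 0, 1.2], 0.345], [[0, 0, 0], [3, 0, 1.2], 0.345]]'

```text
time: 5.85
eef_pos: [0.4526, -0.1169, 0.0443]
ee_rot: [-3.139, -0.383, 0.555]
ft_force: [-2.0, -3.4, 1.5]
width: 0.0298
grasp_force: 1.3
```

```bash
cat >> h.py <<'E'
def bottle():
    """bottle axis: black cap top centre at z .25, plus body circle, from the scene view"""
    s=snapshot("scene"); H,W=384,512
    T=np.linalg.inv(s["camera_from_world"]);K=s["intrinsics"];k=s["k1"]
    vv,uu=np.mgrid[:H,:W]; d=np.stack([(uu-K[0][2])/K[0][0],(vv-K[1][2])/K[1][1]],-1); p=d.copy()
    for _ in range(20): p=d/(1+k*(p**2).sum(-1,keepdims=True))
    P=np.concatenate([p,np.ones((H,W,1))],-1)*s["range_z"][...,None]; P=P@T[:3,:3].T+T[:3,3]
    hsv=cv2.cvtColor(s["pixels"],cv2.COLOR_BGR2HSV)
    amb=(hsv[...,0]<20)&(hsv[...,1]>120)&(hsv[...,2]>40)&(P[...,0]>.45)&(P[...,0]<.68)&(P[...,1]>-.14)&(P[...,1]<.04)
    out=[]
    for a,b in((.008,.07),(.13,.2)):
        g=P[amb&(P[...,2]>a)&(P[...,2]<b)]; r=.033 if b<.1 else .0145
        # camera-facing half: mid y by extremes, circle centre with known radius
        f=lambda c:np.hypot(g[:,0]-c[0],g[:,1]-c[1])-r
        from scipy.optimize import least_squares
        c=least_squares(f,[g[:,0].mean()-.02,g[:,1].mean()],loss="soft_l1",f_scale=.002).x; out.append(c)
    print("body",out[0].round(4),"neck",out[1].round(4),"to home mm",((np.array([.6265,-.039])-out[0])*1000).round(1))
    return s
E
python3 -c "
from h import *
st();bottle()"
```

```text
t 5.85 tcp [ 0.4526 -0.1169  0.0443] XY 0.4125 0.2199 tipz 0.0239 zaxis [ 0.316  0.199 -0.928] w 0.0298 F [-2.  -3.4  1.5] q [ 0.7   0.44 -0.42  2.32 -0.62  0.21 -0.08]
body [ 0.4999 -0.0449] neck [ 0.4918 -0.0923] to home mm [126.6   5.9]
```

```bash
python3 - <<'E'
t=open('h.py').read()
t=t.replace('for a,b in((.008,.07),(.13,.2)):','for a,b in((.13,.2),(.008,.07)):').replace('r=.033 if b<.1 else .0145','r=.033 if b<.1 else .0145\n        if out: g=g[np.hypot(*(g[:,:2]-out[0]).T)<.045]')
t=t.replace('"body",out[0]','"body",out[1]').replace('"neck",out[1]','"neck",out[0]').replace('-out[0])*1000','-out[1])*1000')
open('h.py','w').write(t)
E
```

>>> servo_tool --deltas '[[[0, 0, 0], [3.7, 0.3, 1.5], 0.345], [[0, 0, 0], [3.7, 0.3, 1.5], 0.345], [[0, 0, 0], [3.7, 0.3, 1.5], 0.345], [[0, 0, 0], [3.7, 0.3, 1.5], 0.345], [[0, 0, 0], [3.7, 0.3, 1.5], 0.345], [[0, 0, 0], [3.7, 0.3, 1.5], 0.345], [[0, 0, 0], [0, 0, 0], 0.345], [[0, 0, 0], [0, 0, 0], 0.345]]'

```text
time: 6.7
eef_pos: [0.4744, -0.1048, 0.0445]
ee_rot: [-3.139, -0.384, 0.557]
ft_force: [-0.4, 0.0, -0.3]
width: 0.0299
grasp_force: 0.1
```

```bash
python3 -c "
from h import *
st();bottle()"
```

```text
t 6.7 tcp [ 0.4744 -0.1048  0.0445] XY 0.4364 0.2134 tipz 0.0241 zaxis [ 0.316  0.2   -0.927] w 0.0299 F [-0.4  0.  -0.3] q [ 0.62  0.45 -0.38  2.29 -0.62  0.22 -0.12]
body [ 0.5128 -0.079 ] neck [ 0.5131 -0.0788] to home mm [113.7  40. ]
```

>>> servo_tool --deltas '[[[-0.2, 0, 0.5], [4.6, 0.5, 1.9], 0.345], [[-0.2, 0, 0.5], [4.6, 0.5, 1.9], 0.345], [[-0.2, 0, 0.5], [4.6, 0.5, 1.9], 0.345], [[-0.2, 0, 0.5], [4.6, 0.4, 1.9], 0.345], [[-0.2, 0, 0.5], [4.6, 0.4, 1.9], 0.345], [[-0.2, 0, 0.5], [4.6, 0.3, 1.9], 0.345], [[-0.2, 0, 0.5], [4.6, 0.3, 1.9], 0.345], [[0, 0, 0], [3, 0.2, 1.2], 0.345]]'

```text
time: 7.55
eef_pos: [0.5089, -0.0884, 0.0441]
ee_rot: [-3.139, -0.383, 0.49]
ft_force: [-2.9, -1.2, 1.7]
width: 0.0299
grasp_force: 1.4
```

```bash
python3 -c "
from h import *
s=bottle();goto(18,22,[.5824,-.0533,.044])"
```

```text
body [ 0.5483 -0.0655] neck [ 0.5488 -0.0655] to home mm [78.2 26.5]
t 7.6 tcp [ 0.5094 -0.0882  0.0442] XY 0.4744 0.2055 tipz 0.0238 zaxis [ 0.329  0.178 -0.927] w 0.0301 F [-2.  -0.2  1.2] q [ 0.43  0.45 -0.24  2.25 -0.76  0.22 -0.12]
turn deg [-3.9  0.   9.4] then shift mm [ 74.3 -10.6  30.3]
```

>>> servo_tool --deltas '[[[-0.2, 0, 0.6], [4.6, 0.2, 1.9], 0.345], [[-0.2, 0, 0.6], [4.6, 0.1, 1.9], 0.345], [[-0.2, 0, 0.6], [4.6, 0.1, 1.9], 0.345], [[-0.2, 0, 0.6], [4.6, 0, 1.9], 0.345], [[-0.2, 0, 0.6], [4.6, -0.1, 1.9], 0.345], [[-0.2, 0, 0.6], [4.6, -0.1, 1.9], 0.345], [[-0.2, 0, 0.6], [4.6, -0.2, 1.9], 0.345], [[0, 0, 0], [3, -0.1, 1.2], 0.345]]'

```text
time: 8.4
eef_pos: [0.5431, -0.0716, 0.0438]
ee_rot: [-3.134, -0.383, 0.411]
ft_force: [-3.1, -1.8, 3.5]
width: 0.0303
grasp_force: 1.8
```

```bash
python3 -c "
from h import *
s=bottle();goto(18,22,[.5824,-.0533,.044])
cv2.imwrite('pics/scene3.png',cv2.resize(s['pixels'][30:270,90:350],None,fx=2.4,fy=2.4))"
```

```text
body [ 0.5841 -0.052 ] neck [ 0.5844 -0.0519] to home mm [42.4 13. ]
t 8.45 tcp [ 0.5436 -0.0714  0.0439] XY 0.5116 0.1971 tipz 0.0235 zaxis [ 0.34   0.157 -0.927] w 0.0298 F [-2.2 -0.8  1.3] q [ 0.26  0.47 -0.12  2.21 -0.82  0.22 -0.21]
turn deg [-2.5  0.1  5.2] then shift mm [39.4 -5.2 15.9]
```

View pics/scene3.png

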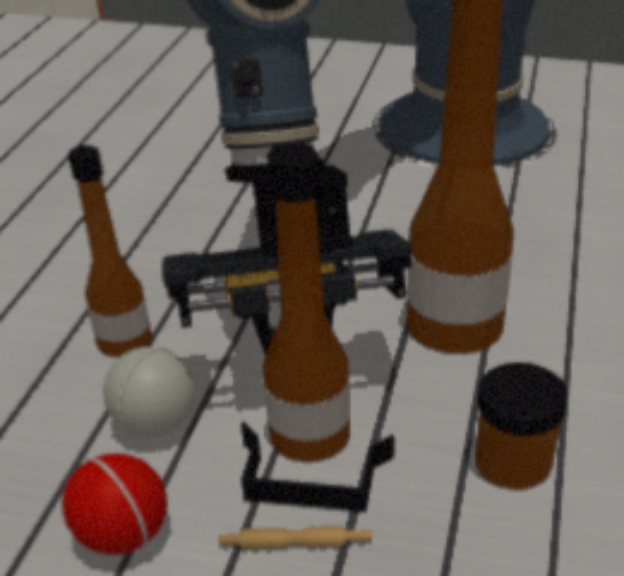

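>>> servo_tool --deltas '[[[-0.4, 0, 0.7], [3.8, -0.2, 1.5], 0.345], [[-0.3, 0, 0.7], [3.8, -0.3, 1.5], 0.345], [[-0.3, 0, 0.7], [3.8, -0.4, 1.5], 0.345], [[-0.3, 0, 0.7], [3.8, -0.4, 1.5], 0.345], [[-0.3, 0, 0.6], [3.8, -0.5, 1.5], 0.345], [[-0.3, 0, 0.6], [3.8, -0.5, 1.5], 0.345], [[-0.3, 0, 0.6], [3.8, -0.5, 1.5], 0.345], [[0, 0, 0], [2, -0.3, 0.8], 0.345]]'

```text
time: 9.25
eef_pos: [0.5707, -0.0574, 0.044]
ee_rot: [-3.14, -0.382, 0.325]
ft_force: [-1.7, -1.9, 0.8]
width: 0.0298
grasp_force: 1.3
```

```bash
python3 -c "
from h import *
s=bottle();goto(18,22,[.5824,-.0533,.044])"
```

```text
body [ 0.6132 -0.0416] neck [ 0.6136 -0.0415] to home mm [13.3  2.6]
t 9.3 tcp [ 0.5709 -0.0574  0.044 ] XY 0.5414 0.1899 tipz 0.0236 zaxis [ 0.353  0.121 -0.928] w 0.0301 F [-0.4 -0.9 -0.4] q [ 0.08  0.48  0.03  2.17 -0.91  0.22 -0.27]
turn deg [-0.3  0.1  0.6] then shift mm [11.3 -0.3  4.6]
```

Now the final slow push, watching the force for wall contact.

>>> servo_tool --deltas '[[[0, 0, 0], [2, 0.2, 0.8], 0.345], [[0, 0, 0], [2, 0.2, 0.8], 0.345], [[0, 0, 0], [2, 0.2, 0.8], 0.345], [[0, 0, 0], [2, 0.2, 0.8], 0.345], [[0, 0, 0], [1.5, 0.1, 0.6], 0.345], [[0, 0, 0], [1, 0, 0.4], 0.345], [[0, 0, 0], [0, 0, 0], 0.345], [[0, 0, 0], [0, 0, 0], 0.345]]'

```text
time: 10.1
eef_pos: [0.5813, -0.0552, 0.0441]
ee_rot: [-3.14, -0.382, 0.324]
ft_force: [-1.2, -0.6, -0.6]
width: 0.0301
grasp_force: 0.9
```

```bash
python3 -c "
from h import *
s=bottle();st()"
```

```text
body [ 0.6239 -0.0393] neck [ 0.6244 -0.0392] to home mm [2.6 0.3]
t 10.15 tcp [ 0.5813 -0.0552  0.0441] XY 0.5521 0.1903 tipz 0.0237 zaxis [ 0.353  0.121 -0.928] w 0.0304 F [-0.5 -1.2 -0.7] q [ 0.06  0.49  0.05  2.15 -0.9   0.23 -0.29]
```

>>> servo_tool --deltas '[[[0, 0, 0], [0.9, 0.2, 0.4], 0.345], [[0, 0, 0], [0.9, 0.2, 0.4], 0.345], [[0, 0, 0], [0.9, 0.2, 0.4], 0.345], [[0, 0, 0], [0, 0, 0], 0.345], [[0, 0, 0], [0, 0, 0], 0.345], [[0, 0, 0], [0, 0, 0], 0.345], [[0, 0, 0], [0, 0, 0], 0.345], [[0, 0, 0], [0, 0, 0], 0.345]]'

```text
time: 10.95
eef_pos: [0.5829, -0.055, 0.0436]
ee_rot: [-3.139, -0.381, 0.324]
ft_force: [-6.2, -0.7, 4.6]
width: 0.0299
grasp_force: 3.1
```

```bash
python3 -c "
from h import *
s=bottle();st()"
```

```text
body [ 0.625  -0.0391] neck [ 0.6254 -0.039 ] to home mm [1.5 0.1]
t 11.0 tcp [ 0.5829 -0.0549  0.0436] XY 0.5537 0.1904 tipz 0.0232 zaxis [ 0.351  0.121 -0.928] w 0.0303 F [-5.8 -1.4  2.9] q [ 0.05  0.5   0.06  2.15 -0.9   0.23 -0.29]
```

>>> servo_tool --deltas '[[[0, 0, 0], [0.9, 0.2, 0.4], 0.345], [[0, 0, 0], [0.9, 0.2, 0.4], 0.345], [[0, 0, 0], [0, 0, 0], 0.345], [[0, 0, 0], [0, 0, 0], 0.345], [[0, 0, 0], [0, 0, 0], 0.345], [[0, 0, 0], [0, 0, 0], 0.345], [[0, 0, 0], [0, 0, 0], 0.345], [[0, 0, 0], [0, 0, 0], 0.345]]'

```text
time: 11.8
eef_pos: [0.5834, -0.0549, 0.0432]
ee_rot: [-3.137, -0.379, 0.324]
ft_force: [-10.1, -2.2, 7.4]
width: 0.0302
grasp_force: 5.7
```

```bash
python3 -c "
from h import *
s=bottle();st()"
```

```text
body [ 0.625  -0.0392] neck [ 0.6254 -0.0389] to home mm [1.5 0.2]
t 11.85 tcp [ 0.5834 -0.0549  0.0432] XY 0.5542 0.1904 tipz 0.0228 zaxis [ 0.349  0.122 -0.929] w 0.0301 F [-11.3  -1.9   8. ] q [ 0.05  0.5   0.06  2.15 -0.9   0.24 -0.3 ]
```

>>> servo_tool --deltas '[[[0, 0, 0], [-2, 0, -0.8], 0.345], [[0, 0, 0], [-3, 0, -1.2], 0.345], [[0, 0, 0], [-6, 0, -2.4], 0.345], [[0, 0, 0], [-8, 0, -3.2], 0.345], [[0, 0, 0], [-9, 0, -3.6], 0.345], [[0, 0, 0], [-8, 0, -3.2], 0.345], [[0, 0, 0], [0, 0, 0], 0.345], [[0, 0, 0], [0, 0, 0], 0.345]]'

```text
time: 12.65
eef_pos: [0.55, -0.0672, 0.0441]
ee_rot: [-3.14, -0.383, 0.324]
ft_force: [0.1, 0.8, 0.5]
width: 0.0302
grasp_force: 0.0
```

>>> servo_tool --deltas '[[[0, 0, 0], [7, 0, -18], 0.345], [[0, 0, 0], [7, 0, -18], 0.345], [[0, 0, 0], [7, 0, -18], 0.345], [[0, 0, 0], [7, 0, -18], 0.345], [[0, 0, 0], [7, 0, -18], 0.345], [[0, 0, 0], [7, 0, -18], 0.345], [[0, 0, 0], [0, 0, 0], 0.345], [[0, 0, 0], [0, 0, 0], 0.345]]'

```text
time: 13.45
eef_pos: [0.5486, -0.067, 0.1598]
ee_rot: [-3.14, -0.383, 0.326]
ft_force: [-0.3, -0.0, 0.8]
width: 0.0302
grasp_force: 0.0
```

```bash
python3 -c "
from h import *
s=bottle();st()
cv2.imwrite('pics/scene4.png',s['pixels'])"
```

```text
body [ 0.6249 -0.039 ] neck [ 0.6254 -0.0389] to home mm [ 1.6 -0. ]
t 13.5 tcp [ 0.548 -0.067  0.159] XY 0.5169 0.1939 tipz 0.1386 zaxis [ 0.352  0.121 -0.928] w 0.0297 F [-1.6  0.1  0.4] q [-0.21  0.26  0.41  2.16 -0.65  0.48 -0.54]
```

View pics/scene4.png

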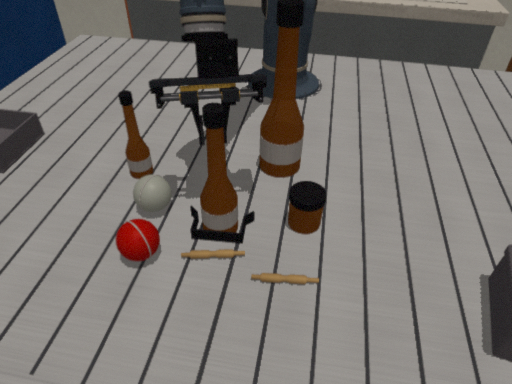

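The picture shows the bottle upright inside the bracket at (218,215) against the back wall. The balls, bails, jar and other bottles are at their original pixels, and the gripper is clear at (205,110).

```bash
python3 -c "
from h import *
print(sign_off())"
```

```text
the job is handed in; nothing more can be done
None
```

The middle-sized bottle is upright against the bracket's back wall, with the bystanders where they were, the arm clear and the job handed in at about 13.5 s.

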